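Tip a cover out of the kitting tray and snap it onto the operator desk's terminal box

TASK

Close the open terminal box on the sloping operator desk with the plain cover from the kitting tray: the cover lies flush in its pocket, so tip it up by pressing down its end at the tray's notch, and lift it out. Set it over the box's rim and press it down until it has snapped fully home, flush all round, then let go; leave the cover with the cable gland in the tray and do not disturb anything else.

Things in the scene. Friction and masses are not known exactly. Their poses are not given: they have to be found in the camera images.
- tray: fixed black plastic kitting tray, 180 x 180 x 50 mm (x -75 to +105 mm, y +-90), with two identical pockets along x, side by side at y = +50 and -50 mm, each holding one cover that lies flat, centred on x = 0, its top 1 mm below the tray's top. Origin on the table; z up. At the pockets' -x end (robot side) the tray wall is cut down to 37 mm above the table: the thumb notch. Screw wells at x over 60 mm.
- pocket_pos (a point): middle of the floor's edge in the pocket at y = +50 mm of the tray, 29 mm above the table, at x = -3 mm; axes as the tray's. The pocket is 54 mm wide and reaches 48 mm to -x and 49.5 mm to +x of this point, so a cover has 2 mm at its sides, 1.5 mm at its +x end and 6 mm at the notch. The floor is flat on the +x side and falls away at 28 degrees on the -x side.
- pocket_neg (a point): the same point in the other pocket, at y = -50 mm of the tray. In both, pressing a cover down near its -x end (about 10 mm in; under 1 N is enough) tips it over the floor's edge until it lies on the slope at 28 degrees. It then stays so by itself, its +x end raised: about 18 mm of that end stands above the tray's top, tapering to nothing some 40 mm further in.
- cover_mid (a point): centre (half-way up) of the plain cover: loose aluminium cap 90 (x) x 50 (y) x 20 mm (z), about 90 g, smooth flat top, open below, walls 3 mm thick and 16 mm deep with a small bead inside each end wall; either way round fits the box. It starts flat in either of the tray's pockets, its axes along the tray's; z up through its top.
- gland_cover_mid (a point): centre of the cap of the other cover, in the other pocket: the same 90 x 50 x 20 mm cap, but with a round black cable gland 27 mm across and 19 mm high on its top. Stays where it is.
- desk: fixed grey operator's desk, 250 mm wide (y), 180 mm deep (x -95 to +85 mm), 45 mm high in front, 122 mm behind, its top sloping 25 degrees down to its front (-x, towards the robot). Origin under it. The terminal box stands on its +y half (y = +45 mm); an emergency stop 30 mm high and low buttons on its -y half, over 70 mm from the box's middle.
- terminal_box: open terminal box on the desk's slope. Origin: middle of the shoulder on which the cover's lower edge rests when home (cover centre then 10 mm above it). x uphill, y across, z square to the slope, 25 degrees from vertical. The shoulder is 94 x 54 mm, 8 mm off the slope; inside it a rim, 78 x 40 mm outside, stands 15 mm up, its top 5 mm leaning inward as a lead-in.
- rim_mid (a point): middle of the rim's mouth, 15 mm above the box's origin, axes as the box's. The cover goes over the rim with 1.5 mm (ends) and 2 mm (sides) to spare. Two sprung steel balls in each end of the rim (6 mm above the shoulder) snap over the cover's beads: laid on loosely, the cover stays up to 10 mm short of home or askew; 5 to 15 N square to the slope, on its middle if level, else on the end that is high, snaps it home.
- screwdriver: loose screwdriver, 170 mm long, about 26 mm thick, black handle, lying in front of the tray (robot side). Origin under its middle. Bystander.
- bearing: loose steel ball bearing, ring 42 mm across and 12 mm high, lying flat in front of the desk. Origin at its underside centre. Bystander.
- jaw: loose L-shaped aluminium gripper jaw, 70 x 24 mm, up to 36 mm high, beside the tray on the side away from the desk. Origin under its centre. Bystander.
- air_cylinder: loose compact pneumatic cylinder, square body 60 x 36 x 36 mm with a rod out of one end, beside the desk on the side away from the tray. Origin under its centre. Bystander.
- carton: loose yellow small-parts carton, 115 x 75 x 60 mm, behind tray and desk. Origin under its centre. Bystander.
There are look-alikes about, which are no part of the job. What is shaped like the part that bears cover_mid but black, green or red is not meant.

How it is judged:
By the outcome, as a careful person would: the job done as asked, in the order asked, and still so for the second after the job is handed in, with the robot touching nothing.
It also fails if it takes over 48 s, if anything falls off the work surface, if the arm or the gripper's body presses on something with over 40 N, if the wrist force passes 120 N, or if a joint passes its speed limit or range.

ROBOT

A 6-joint arm with a two-finger parallel gripper is mounted at the origin on the work surface. World frame = base frame: x ahead of the robot, y to its left, z up, the work surface at z = 0. Lengths are in mm, angles in rad, forces in N, time in s.
With the tool pointing down it reaches from about 350 to 775 mm from the base axis. Payload 7.3 kg.
Tool frame: the origin (TCP) lies at the very end of the fingers, on their centre line; the grasp point (between the pads) lies 19 mm behind it; x points along the fingers, z is the direction in which the jaws open and shut, and the axes are right-handed (so a half turn about x gives the same grasp; the last joint's range is limited). The gripper opens to 92 mm and grips with 3 to 60 N. Pads are 19 mm wide; open, the fingers measure 130 mm over their backs; the gripper's body (75 mm by 190 mm) begins 47 mm behind the grasp point.
Start: joints at [-1.292, 0.342, 1.524, -0, 1.275, -0.146], TCP at [216.397, -478.349, 226.741] pointing down, gripper open.
Joint ranges: [-2.53, 2.53], [-0.77, 2.02], [0.04, 2.7], [-1, 4.14], [0.28, 2.66], [-3.11, 3.11]. Speed limits (rad/s): [2.57, 2.57, 3.14, 3.14, 3.14, 3.14].

INTERFACE

Orientations are given as [roll, pitch, yaw] about the fixed x, y, z axes, in that order (R = Rz(yaw) Ry(pitch) Rx(roll)).
In Python, from plant import * gives the robot as it stands.
- The arm moves only by the tool carry_out, never from a script. Its argument "rows" is a list of rows, each a list of 4 numbers: the shift along the world's x, y, z in mm, then the turn about the world's z in degrees. In form: [[x, y, z, twist], ...]. A call has 1 to 20 rows; each row is the pose to reach, as a shift and turn from the pose measured when the call began; what a row does not reach only later rows make up. A row lasts 1/12 s, in which the tool goes at most 41.7 mm and 7.16 degrees, less where a joint would pass 70% of its speed; a pose out of reach is approached as far as the arm can. A call with a gripper value outside its range is refused whole. "hand" is the finger opening in mm, from 0 to 91.8, set as the call begins (left out, the last holds). The fingers move at their own pace and stop on an object; the grip force is fixed at half the most. Time passes only in rows, so rows that repeat a pose let the fingers close. It gives the time, the measured TCP pose, the force and the opening at its end, in the units of the state.
- get_obs(): the state, without advancing time (a new reading comes with each control period).
- capture(name): name is "scene" or "top" or "wrist"; returns the picture (384x512x3 uint8, red, green, blue); there is no depth.
- camera_info(name): a dict with "camera_matrix" (3x3 intrinsics, pixels), "pose" (4x4, takes a point from camera to world coordinates); the wrist camera has in their place "mount" (4x4, takes a point from camera to tool coordinates, whose origin is the TCP and whose axes are the tool frame's). Camera axes: x right, y down, z forward; pixel columns grow to the right and rows downward; lengths in mm; the calibration is good to about 2 mm. The wrist camera is an equidistant fisheye: a pixel r from the principal point sees the ray r / f radians off the axis. A picture is of the moment at which its call begins: read the wrist's pose just before it. camera_info takes no time and is no camera call.
- close_job(): hands the job in, once; it reports no verdict.
The state is a dict: "time": time; "joint_positions": joint angles; "dq": joint speeds; "tau": joint torques, N m; "tool_pos": TCP position; "tcp_rot": TCP orientation; "contact_force": force on the tool from outside, world axes, zero at the start; "moment": the same for the moment, N m; "grip_width": finger opening in mm.
Only numpy, scipy, OpenCV 4.12 (cv2) and the standard library are available. Lean on these libraries where they do the work, as an engineer would, in place of code of your own. Each camera call takes 0.05 s, during which the arm holds its last target. There are 200 camera calls.

## Working session

There is one attempt and no reset: what is moved stays moved. The work goes in short steps, Python scripts to look and compute and a tool call to move; the robot and the scene stay as the last step left them, time stands still between calls to the robot, and variables do not carry over. Pictures are saved under pics/ and viewed, about 8 in all and at most 12, crops included, and the job is handed in when it is done.

Besides the shell and the picture viewer there is one more tool, called after "Emit:" as a command line: name --pt "numbers of a row" for each row, then --argument value for the rest. carry_out: Moves the arm, as the interface text tells. Its arguments: {"type":"object","properties":{"rows":{"type":"array"},"hand":{"type":"number"}},"required":["rows"]}

```bash
ls && mkdir -p pics
python3 - <<'E'
from plant import *
import cv2,numpy as np
print(get_obs())
for n in ("scene","top"):
    im=capture(n); cv2.imwrite(f"pics/{n}0.png",cv2.resize(im[:,:,::-1],(800,600),interpolation=cv2.INTER_CUBIC))
    cv2.imwrite(f"pics/{n}0raw.png",im[:,:,::-1])
for n in ("scene","top","wrist"): print(n,camera_info(n))
E
```

```text
pics
{'time': 0.0, 'joint_positions': array([-1.29198509e+00,  3.42743173e-01,  1.52503186e+00, -9.13341259e-06,
        1.27538442e+00, -1.45988455e-01]), 'dq': array([-0.00069913, -0.00095916, -0.00074013,  0.00034994, -0.00030566,
       -0.00169742]), 'tau': array([ 1.21108067e-03, -4.31244314e+01, -2.44221336e+01,  7.17716594e-02,
        5.58433158e-02, -1.21035473e-04]), 'tool_pos': array([ 216.28168723, -477.92939248,  226.02916779]), 'tcp_rot': array([3.00117832, 1.56922951, 1.85518435]), 'contact_force': array([ 0.77752345, -1.21995439, -0.01224336]), 'moment': array([-0.00385441,  0.02237308,  0.01892513]), 'grip_width': 91.59944236725661}
scene {'camera_matrix': array([[362.44246743,   0.        , 255.5504613 ],
       [  0.        , 362.44246743, 189.88782228],
       [  0.        ,   0.        ,   1.        ]]), 'pose': array([[-5.76735830e-01,  6.49480920e-01, -4.95530339e-01,
         1.12089220e+03],
       [ 8.16856998e-01,  4.50330211e-01, -3.60482103e-01,
         3.54444154e+02],
       [-1.09739656e-02, -6.12680370e-01, -7.90254602e-01,
         9.95979827e+02],
[... 444 characters left out ...]
      [-1.26727442e-02, -6.61968865e-02, -9.97726102e-01,
         1.14631136e+03],
       [ 0.00000000e+00,  0.00000000e+00,  0.00000000e+00,
         1.00000000e+00]])}
wrist {'camera_matrix': array([[297.31863964,   0.        , 255.23386398],
       [  0.        , 297.31863964, 189.58045843],
       [  0.        ,   0.        ,   1.        ]]), 'mount': array([[ 7.77360793e-05, -2.86312038e-01,  9.58136426e-01,
        -1.56921674e+02],
       [ 3.46118120e-04, -9.58136364e-01, -2.86312047e-01,
         7.77261616e+01],
       [ 9.99999937e-01,  3.53885155e-04,  2.46160200e-05,
         1.44460622e+00],
       [ 0.00000000e+00,  0.00000000e+00,  0.00000000e+00,
         1.00000000e+00]])}
```

View pics/top0.png

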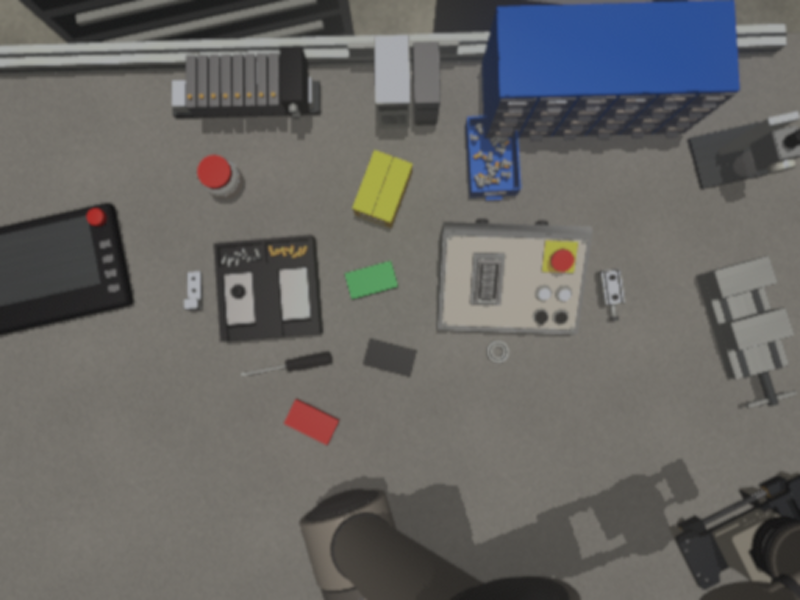

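View pics/scene0.png

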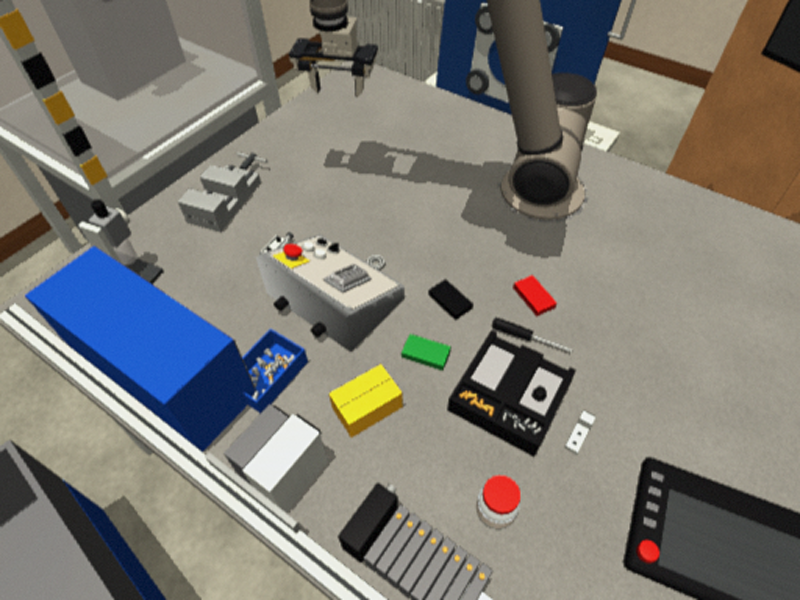

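The top view shows the plain cover in the tray's right pocket, at about (295,293). The gland cover is at (239,298), the box at (487,279) and the desk centre near (512,280). The scene view agrees.

```bash
cat > h.py <<'E'
from plant import *
import numpy as np, cv2
from scipy.spatial.transform import Rotation as R
def ray_fixed(n,u,v):
    c=camera_info(n);K=c["camera_matrix"];P=c["pose"]
    d=P[:3,:3]@np.linalg.solve(K,[u,v,1]);return P[:3,3],d
def tool(o):
    T=np.eye(4);T[:3,:3]=R.from_euler("xyz",o["tcp_rot"]).as_matrix();T[:3,3]=o["tool_pos"];return T
def ray_wrist(T,u,v):
    c=camera_info("wrist");K=c["camera_matrix"];P=T@c["mount"]
    a=np.array([u-K[0,2],v-K[1,2]]);r=np.hypot(*a);th=r/K[0,0]
    d=np.r_[np.sin(th)*a/max(r,1e-9),np.cos(th)];return P[:3,3],P[:3,:3]@d
def atz(ray,z): p,d=ray;return p+d*(z-p[2])/d[2]
def proj_wrist(T,X):
    c=camera_info("wrist");K=c["camera_matrix"];P=T@c["mount"]
    q=(np.asarray(X)-P[:3,3])@P[:3,:3];r=np.hypot(q[:,0],q[:,1]);th=np.arctan2(r,q[:,2])
    return np.c_[K[0,2]+K[0,0]*th*q[:,0]/r,K[1,2]+K[0,0]*th*q[:,1]/r]
E
python3 - <<'E'
from h import *
s=1.5625
for nm,u,v,z in [("cover",295,293,49),("gland",240,298,49),("trayFL",222,341,50),("trayFR",321,333,50),("trayBR",315,237,50),("trayBL",216,243,50),("box",487,279,105),("deskFL",438,331,45),("deskFR",574,332,45)]:
    print(nm,atz(ray_fixed("top",u/s,v/s),z).round(0))
T=tool(get_obs());print(T.round(2));print((T@camera_info("wrist")["mount"]).round(2))
E
```

```text
cover [564. 164.  49.]
gland [557. 264.  49.]
trayFL [480. 296.  50.]
trayFR [491. 118.  50.]
trayBR [665. 127.  50.]
trayBL [658. 307.  50.]
box [ 576. -175.  105.]
deskFL [490. -92.  45.]
deskFR [ 483. -336.   45.]
[[-0.0000e+00  9.1000e-01  4.1000e-01  2.1631e+02]
 [ 0.0000e+00  4.1000e-01 -9.1000e-01 -4.7799e+02]
 [-1.0000e+00  0.0000e+00 -0.0000e+00  2.2611e+02]
 [ 0.0000e+00  0.0000e+00  0.0000e+00  1.0000e+00]]
[[ 4.1000e-01 -8.7000e-01 -2.6000e-01  2.8778e+02]
 [-9.1000e-01 -4.0000e-01 -1.2000e-01 -4.4748e+02]
 [-0.0000e+00  2.9000e-01 -9.6000e-01  3.8305e+02]
 [ 0.0000e+00  0.0000e+00  0.0000e+00  1.0000e+00]]
```

Emit:
carry_out --pt "0 0 45 0" --pt "305 305 45 -25" --pt "305 305 45 -25" --pt "305 305 45 -25" --pt "305 305 45 -25" --pt "305 305 45 -25" --pt "305 305 45 -25" --pt "305 305 45 -25" --pt "305 305 45 -25" --pt "305 305 45 -25" --pt "305 305 45 -25" --pt "305 305 45 -25" --pt "305 305 45 -25" --pt "305 305 45 -25"

```text
time: 1.27
tool_pos: [521.6, -171.9, 270.4]
tcp_rot: [-2.477, 1.569, 2.227]
contact_force: [-0.3, -0.1, -0.7]
grip_width: 91.9
```

Run:
```python
from h import *
o=get_obs();T=tool(o);im=capture("wrist");np.save("Tbox.npy",T);print(o["time"],T.round(3),get_obs()["dq"].round(3))
cv2.imwrite("pics/wbox.png",cv2.resize(im[:,:,::-1],(800,600),interpolation=cv2.INTER_CUBIC));cv2.imwrite("pics/wboxraw.png",im[:,:,::-1])
```

```text
1.2667 [[-1.00000e-03  1.00000e+00 -9.00000e-03  5.21584e+02]
 [ 2.00000e-03 -9.00000e-03 -1.00000e+00 -1.71869e+02]
 [-1.00000e+00 -1.00000e-03 -2.00000e-03  2.70363e+02]
 [ 0.00000e+00  0.00000e+00  0.00000e+00  1.00000e+00]] [-0.033 -0.012  0.008 -0.002 -0.    -0.   ]
```

View pics/wbox.png

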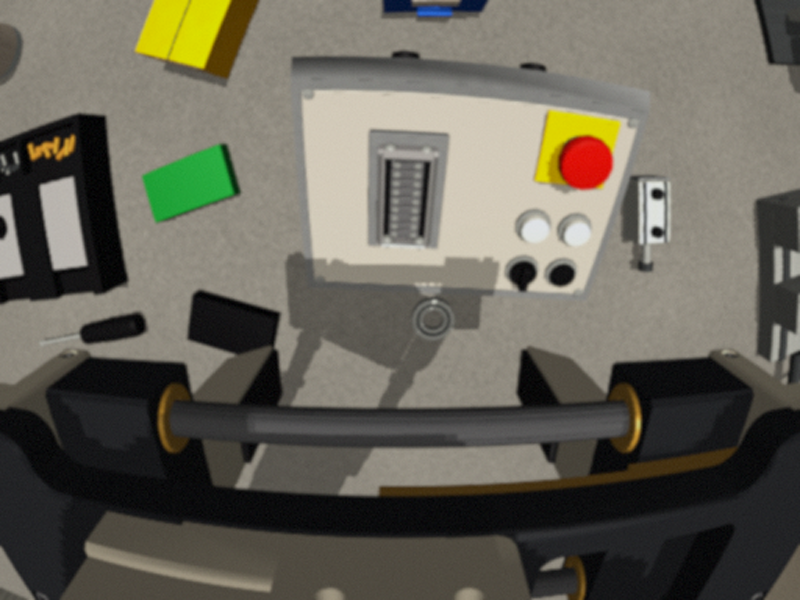

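The box's shoulder corners are near (370,130), (448,133), (437,248) and (367,244). I'll enlarge that part to read them better, and move on over the tray.

Run:
```python
import cv2
im=cv2.imread("pics/wboxraw.png")
# crop x 225..300, y 75..165 -> x8... 
c=im[75:168,215:311];cv2.imwrite("pics/boxcrop.png",cv2.resize(c,None,fx=6,fy=6,interpolation=cv2.INTER_CUBIC))
```

```text
(no output)
```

View pics/boxcrop.png

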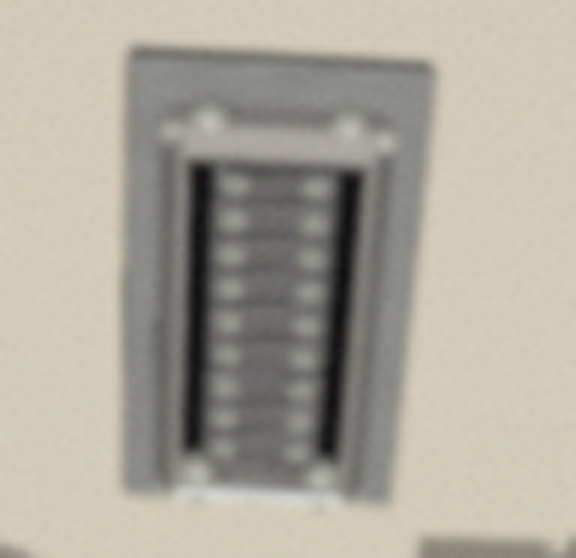

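Emit:
carry_out --pt "-30 340 -30 3" --pt "-30 340 -30 3" --pt "-30 340 -30 3" --pt "-30 340 -30 3" --pt "-30 340 -30 3" --pt "-30 340 -30 3" --pt "-30 340 -30 3" --pt "-30 340 -30 3" --pt "-30 340 -30 3" --pt "-30 340 -30 3" --pt "-30 340 -30 3" --pt "-30 340 -30 3"

```text
time: 2.32
tool_pos: [491.3, 165.1, 240.7]
tcp_rot: [-2.166, 1.57, 2.587]
contact_force: [-1.3, 0.1, 0.7]
grip_width: 91.8
```

Run:
```python
from h import *
o=get_obs();T=tool(o);im=capture("wrist");np.save("Ttray.npy",T);print(o["time"],T.round(3),o["dq"].round(3))
cv2.imwrite("pics/wtrayraw.png",im[:,:,::-1])
c=im[:230,110:400,::-1];cv2.imwrite("pics/wtray.png",cv2.resize(c,None,fx=2.6,fy=2.6,interpolation=cv2.INTER_CUBIC))
```

```text
2.3167 [[-1.00000e-03  9.99000e-01  4.00000e-02  4.91307e+02]
 [ 1.00000e-03  4.00000e-02 -9.99000e-01  1.65121e+02]
 [-1.00000e+00 -1.00000e-03 -1.00000e-03  2.40714e+02]
 [ 0.00000e+00  0.00000e+00  0.00000e+00  1.00000e+00]] [-0.009  0.    -0.002  0.004 -0.001  0.006]
```

View pics/wtray.png

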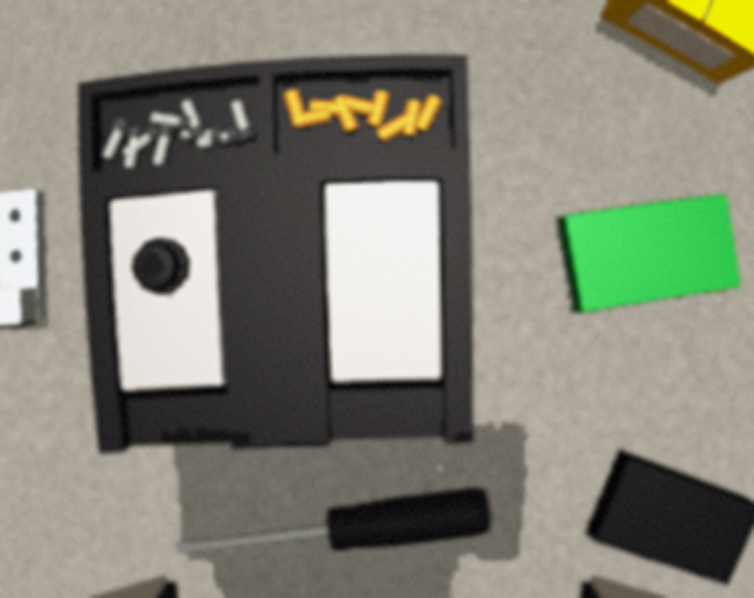

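The plain cover's corners in the crop are (323,183), (438,181), (441,380) and (331,382). The box's outline in its crop is (132,47), (435,66), (388,502) and (124,492). The uphill corners are probably the shoulder's base, because its 8 mm end face is in view.

Run:
```python
from h import *
from scipy.optimize import least_squares
def fit(T,px,pts,p0,pitch,zfix=None):
    def f(p):
        q=p[:3].copy()
        if zfix is not None:q[2]=zfix
        M=R.from_euler("xyz",[0,pitch,p[3]]).as_matrix()
        return (proj_wrist(T,pts@M.T+q)-px).ravel()
    s=least_squares(f,p0);return s
Tt=np.load("Ttray.npy");Tb=np.load("Tbox.npy")
pc=(np.array([[323,183],[438,181],[441,380],[331,382]])+.5)/2.6-.5+[110,0]
cov=np.array([[45,25,0],[45,-25,0],[-45,-25,0],[-45,25,0.]])
for z in (None,49):
    s=fit(Tt,pc,cov,[564,164,49,.04],0,z);print("cover top",s.x.round(3),np.degrees(s.x[3]).round(2),s.fun.round(1))
pb=(np.array([[132,47],[435,66],[388,502],[124,492]])+.5)/6-.5+[215,75]
for zb in (-8,0):
  sh=np.array([[47,27,zb],[47,-27,zb],[-47,-27,0],[-47,27,0.]])
  for z in (None,):
    s=fit(Tb,pb,sh,[576,-175,95,-.03],-np.radians(25),z);print("box",zb,s.x.round(3),np.degrees(s.x[3]).round(2),s.fun.round(1))
    M=R.from_euler("xyz",[0,-np.radians(25),s.x[3]]).as_matrix()
    q=proj_wrist(Tb,np.array([[39,0,15],[-39,0,15],[0,20,15],[0,-20,15],[39,20,6],[39,-20,6.]])@M.T+s.x[:3])
    print(((q-[215,75]+.5)*6-.5).round(0).tolist())
# desk front corners in wbox 800x600: (312,282),(585,295); back (292,58)?
for nm,u,v,z in [("FL",312,282,45),("FR",585,296,45),("BL",305,90,122),("BR",638,122,122)]:
    print(nm,atz(ray_wrist(Tb,u/1.5625,v/1.5625),z).round(1))
```

```text
cover top [5.63988e+02 1.64784e+02 5.11040e+01 6.60000e-02] 3.79 [ 0.3  0.1 -0.2 -0.2  0.  -0.1 -0.2  0.2]
cover top [5.63955e+02 1.64772e+02 4.21240e+01 6.60000e-02] 3.79 [ 0.5  0.3 -0.3  0.  -0.1 -0.3 -0.1 -0.1]
box -8 [ 5.75393e+02 -1.77988e+02  8.63820e+01 -6.10000e-02] -3.5 [ 0.4 -0.  -0.4 -0.4 -0.1  0.5  0.2 -0.1]
[[280.0, 145.0], [257.0, 509.0], [159.0, 332.0], [377.0, 344.0], [167.0, 118.0], [394.0, 131.0]]
box 0 [ 5.77349e+02 -1.77945e+02  9.31210e+01 -6.00000e-02] -3.44 [-0.7  0.5  0.6  0.2  0.3 -0.  -0.2 -0.7]
[[280.0, 133.0], [257.0, 506.0], [157.0, 325.0], [379.0, 337.0], [165.0, 106.0], [397.0, 119.0]]
FL [498.6 -97.7  45. ]
FR [ 484.2 -341.3   45. ]
BL [ 649.2 -112.8  122. ]
BR [ 635.1 -342.1  122. ]
```

Everything agrees: the tray is at (564, 165) with yaw 3.8°, and the box near (575.5, -178) with yaw -3.45°. Next I press the end of the cover at the notch.

Emit:
carry_out --hand 0 --pt "38 -2.5 -40 1.5" --pt "38 -2.5 -80 1.5" --pt "38 -2.5 -120 1.5" --pt "38 -2.5 -155 1.5" --pt "38 -2.5 -175 1.5" --pt "38 -2.5 -186 1.5" --pt "38 -2.5 -190 1.5" --pt "38 -2.5 -193 1.5" --pt "38 -2.5 -196 1.5" --pt "38 -2.5 -198 1.5" --pt "38 -2.5 -200 1.5" --pt "38 -2.5 -200 1.5"

```text
time: 3.37
tool_pos: [530.9, 161.4, 42.6]
tcp_rot: [2.01, 1.568, 0.503]
contact_force: [-0.4, 0.2, -0.3]
grip_width: 16.6
```

Emit:
carry_out --pt "-1 0 -2 0" --pt "-1 0 -2 0" --pt "-1 0 -2 0"

```text
time: 3.62
tool_pos: [530.2, 161.4, 40.9]
tcp_rot: [1.985, 1.567, 0.478]
contact_force: [-1.1, 0.5, 2.3]
grip_width: 0.8
```

Emit:
carry_out --hand 91.8 --pt "0 0 35 0" --pt "-10 0 75 0" --pt "-25 0 115 0" --pt "-30 2 140 0" --pt "-30 2 140 0" --pt "-30 2 140 0" --pt "-30 2 140 0"

```text
time: 4.2
tool_pos: [499.8, 163.5, 180.1]
tcp_rot: [2.134, 1.569, 0.627]
contact_force: [0.1, -0.2, -1.3]
grip_width: 42.9
```

Run:
```python
from h import *
o=get_obs();T=tool(o);im=capture("wrist");np.save("Ttip.npy",T);print(o["time"],T.round(3),o["grip_width"])
cv2.imwrite("pics/tipraw.png",im[:,:,::-1])
c=im[:200,150:410,::-1];cv2.imwrite("pics/tip.png",cv2.resize(c,None,fx=3,fy=3,interpolation=cv2.INTER_CUBIC))
```

```text
4.2 [[ 2.00000e-03  9.98000e-01  6.40000e-02  4.99789e+02]
 [ 1.00000e-03  6.40000e-02 -9.98000e-01  1.63502e+02]
 [-1.00000e+00  2.00000e-03 -1.00000e-03  1.80113e+02]
 [ 0.00000e+00  0.00000e+00  0.00000e+00  1.00000e+00]] 42.89196787194212
```

View pics/tip.png

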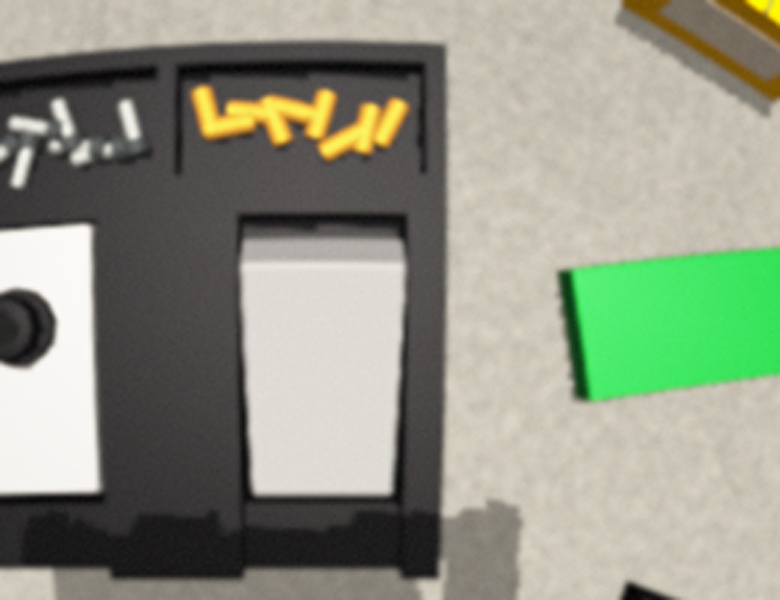

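The cover is tipped: its top corners are at (241,262), (403,262), (393,496) and (252,496), and the end wall's lower edge is at (243,237) and (403,239). I'll fit its pose.

Run:
```python
from h import *
from scipy.optimize import least_squares
T=np.load("Ttip.npy")
px=(np.array([[241,262],[403,262],[393,496],[252,496],[243,237],[403,239]])+.5)/3-.5+[150,0]
X=np.array([[45,25,10],[45,-25,10],[-45,-25,10],[-45,25,10],[45,25,-10],[45,-25,-10.]])
for th in (None,28):
    def f(p):
        M=R.from_euler("xyz",[0,-(p[4] if th is None else np.radians(th)),p[3]]).as_matrix()
        return (proj_wrist(T,X@M.T+p[:3])-px).ravel()
    s=least_squares(f,[560,164,50,.06,.48]);p=s.x
    M=R.from_euler("xyz",[0,-(p[4] if th is None else np.radians(th)),p[3]]).as_matrix()
    print(p[:3].round(1),np.degrees(p[3:]).round(1),s.fun.round(1)); print((X@M.T+p[:3]).round(1))
```

```text
[557.5 164.2  36. ] [ 3.7 26.1] [-0.4 -0.1  1.  -0.  -0.3 -0.   0.1 -0.   0.5  0.3 -0.8 -0.3]
[[591.8 191.5  64.7]
 [595.  141.6  64.7]
 [514.4 136.4  25.1]
 [511.2 186.3  25.1]
 [600.6 192.1  46.8]
 [603.8 142.2  46.8]]
[557.8 164.2  38.6] [ 3.7 27.5] [-0.8  0.5  1.4  0.5 -0.2 -0.4 -0.  -0.4  0.1  0.1 -0.4 -0.5]
[[591.1 191.5  68.5]
 [594.3 141.6  68.5]
 [515.  136.4  26.3]
 [511.8 186.3  26.3]
 [600.5 192.1  50.9]
 [603.7 142.2  50.9]]
```

Emit:
carry_out --hand 72 --pt "40 1.5 -20 0" --pt "75 3 -50 0" --pt "88 3 -80 0" --pt "88 3 -105 0" --pt "88 3 -120 0" --pt "88 3 -126 0" --pt "88 3 -128 0" --pt "88 3 -128 0" --pt "88 3 -128 0"

```text
time: 5.0
tool_pos: [586.7, 166.1, 50.4]
tcp_rot: [-1.86, 1.568, 2.916]
contact_force: [-0.4, -1.2, 0.6]
grip_width: 71.8
```

Run:
```python
from h import *
o=get_obs();print(o["time"],o["tool_pos"].round(1),o["grip_width"],o["contact_force"].round(1))
```

```text
5.0 [586.7 166.1  50.4] 71.82309283155065 [-0.4 -1.2  0.6]
```

Emit:
carry_out --hand 40 --pt "1 0 1.3 0" --pt "1 0 1.3 0" --pt "1 0 1.3 0" --pt "1 0 1.3 0" --pt "1 0 1.3 0" --pt "1 0 1.3 0"

```text
time: 5.5
tool_pos: [587.7, 166.1, 51.5]
tcp_rot: [-1.866, 1.568, 2.91]
contact_force: [0.6, -0.3, -0.8]
grip_width: 49.6
```

Emit:
carry_out --pt "0 0 8 0" --pt "0 0 20 0" --pt "0 0 40 0" --pt "0 0 70 0" --pt "0 0 105 0" --pt "0 0 135 0" --pt "0 0 150 0" --pt "0 0 150 0" --pt "0 0 150 0"

```text
time: 6.25
tool_pos: [587.7, 166.1, 202.7]
tcp_rot: [-2.796, 1.57, 1.98]
contact_force: [0.2, -0.5, -1.9]
grip_width: 49.6
```

Run:
```python
from h import *
o=get_obs();T=tool(o);im=capture("wrist");np.save("Theld.npy",T);print(o["time"],T.round(3),o["grip_width"])
cv2.imwrite("pics/heldraw.png",im[:,:,::-1])
c=im[100:290,130:390,::-1];cv2.imwrite("pics/held.png",cv2.resize(c,None,fx=3,fy=3,interpolation=cv2.INTER_CUBIC))
```

```text
6.25 [[-0.00000e+00  9.98000e-01  6.30000e-02  5.87729e+02]
 [ 1.00000e-03  6.30000e-02 -9.98000e-01  1.66134e+02]
 [-1.00000e+00 -0.00000e+00 -1.00000e-03  2.02739e+02]
 [ 0.00000e+00  0.00000e+00  0.00000e+00  1.00000e+00]] 49.58839908693233
```

View pics/held.png

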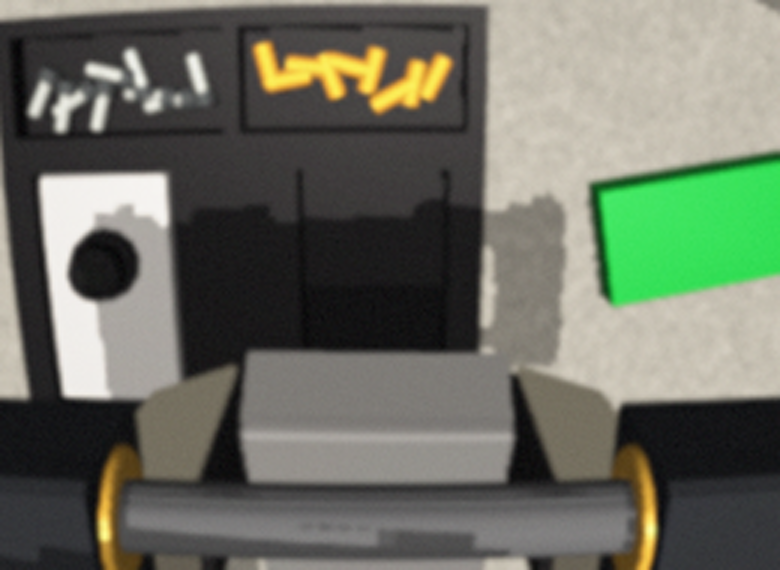

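The cover is held square. The end wall's lower edge is at row 352 (columns 248 to 510) and its top edge at row 433 (242 to 513). I'll compare this with the expected pose for the pitch.

Run:
```python
from h import *
from scipy.optimize import least_squares
T=np.load("Theld.npy");yaw=np.radians(3.65)
px=(np.array([[242,433],[513,433],[248,352],[510,352]])+.5)/3-.5+[130,100]
X=np.array([[45,25,10],[45,-25,10],[45,25,-10],[45,-25,-10.]])
def f(p,full=False):
    M=R.from_euler("xyz",[0,-p[3],yaw]).as_matrix()
    t=T[:3,3]+R.from_euler("z",yaw).apply(p[:3])
    return (proj_wrist(T,X@M.T+t)-px).ravel()
# p: cover centre relative to TCP in yaw-aligned frame
for th in (25,28,31):
    s=least_squares(lambda q:f(np.r_[q,np.radians(th)]),[-30,0,-12]);print(th,s.x.round(1),s.fun.round(1))
s=least_squares(f,[-30,0,-12,.48]);print(s.x.round(1),np.degrees(s.x[3]),s.fun.round(1))
```

```text
25 [-31.8  -1.6 -14.1] [-0.7 -0.1  1.2 -0.   0.8  0.1 -1.4  0.1]
28 [-30.9  -1.6 -16.7] [-0.5  0.4  1.   0.5  0.9 -0.5 -1.4 -0.5]
31 [-30.   -1.6 -19.3] [-0.2  0.9  0.7  0.9  0.9 -1.  -1.4 -1. ]
[-31.4  -1.6 -15.3   0.5] 26.355320102049152 [-0.6  0.2  1.1  0.2  0.9 -0.2 -1.4 -0.2]
```

Emit:
carry_out --pt "-5 -25 0 0" --pt "-10 -55 0 -1" --pt "-14 -90 0 -2" --pt "-18 -125 0 -3" --pt "-22 -160 0 -4" --pt "-26 -195 0 -5" --pt "-30 -230 0 -6" --pt "-33 -265 0 -7" --pt "-36 -300 -10 -7.1" --pt "-37 -325 -30 -7.1" --pt "-37 -338 -50 -7.1" --pt "-37 -342 -60 -7.1" --pt "-37 -342 -63 -7.1" --pt "-37 -342 -63 -7.1" --pt "-37 -342 -63 -7.1"

```text
time: 7.55
tool_pos: [550.3, -174.8, 138.3]
tcp_rot: [-1.841, 1.567, 2.812]
contact_force: [0.3, -0.5, -1.0]
grip_width: 49.7
```

Run:
```python
from h import *
o=get_obs();T=tool(o);im=capture("wrist");np.save("Thov.npy",T);print(o["time"],T.round(3),o["grip_width"],o["contact_force"].round(1))
cv2.imwrite("pics/hovraw.png",im[:,:,::-1])
c=im[95:285,150:370,::-1];cv2.imwrite("pics/hov.png",cv2.resize(c,None,fx=3.15,fy=3.15,interpolation=cv2.INTER_CUBIC))
```

```text
7.55 [[-4.00000e-03  9.98000e-01 -5.90000e-02  5.50261e+02]
 [ 1.00000e-03 -5.90000e-02 -9.98000e-01 -1.74821e+02]
 [-1.00000e+00 -4.00000e-03 -1.00000e-03  1.38311e+02]
 [ 0.00000e+00  0.00000e+00  0.00000e+00  1.00000e+00]] 49.67448970321427 [ 0.3 -0.5 -1. ]
```

View pics/hov.png

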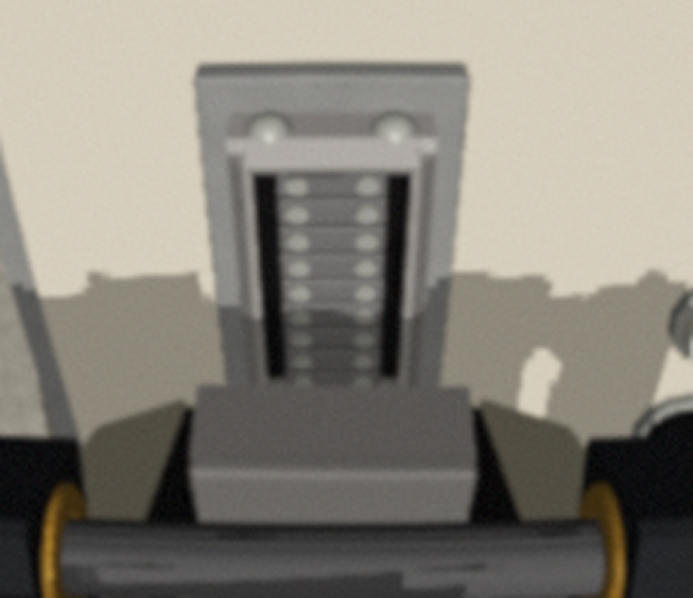

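The box is clear in view. The shoulder's uphill edge is at row 79 (columns 196 to 467) and its base at row 66. The rim's end corners are near (227,147) and (436,147). The cover's lower edge is at row 387 (197 to 469) and its top edge at row 468 (190 to 476). Laterally they are lined up: box midline 332, cover midline 333.

Run:
```python
from h import *
from scipy.optimize import least_squares
T=np.load("Thov.npy");s=3.15
cv=lambda a:(np.array(a)+.5)/s-.5+[150,95]
pb=cv([[196,79],[467,79],[200,66],[466,66],[227,147],[436,147],[229,375],[442,375]])
Xb=np.array([[47,27,0],[47,-27,0],[47,27,-8],[47,-27,-8],[39,20,10],[39,-20,10]])
yaw=np.arctan2(T[0,2],-T[1,2]);print("tool yaw",np.degrees(yaw))
def fb(p):
    M=R.from_euler("xyz",[0,-np.radians(25),p[3]]).as_matrix()
    L=np.array([[-20.,27,0],[-20,-27,0]])
    q=proj_wrist(T,Xb@M.T+p[:3]);return (q-pb[:6]).ravel()
b=least_squares(fb,[575,-178,90,-.06]);print("box",b.x[:3].round(1),np.degrees(b.x[3]).round(2),b.fun.round(1))
pc=cv([[190,468],[476,468],[197,387],[469,387]])
Xc=np.array([[45,25,10],[45,-25,10],[45,25,-10],[45,-25,-10.]])
Rb=R.from_euler("xyz",[0,-np.radians(25),b.x[3]]).as_matrix()
for th in (25,26.5,28,None):
    def fc(p):
        M=R.from_euler("xyz",[0,-(np.radians(th) if th else p[3]),yaw]).as_matrix()
        return (proj_wrist(T,Xc@M.T+p[:3])-pc).ravel()
    c=least_squares(fc,[520,-176,125,.48]);t=th or np.degrees(c.x[3])
    end=R.from_euler("xyz",[0,-np.radians(t),yaw]).apply([45,0,-10])+c.x[:3]
    print(round(t,1),"centre",c.x[:3].round(1),"rel TCP",(c.x[:3]-T[:3,3]).round(1),"in box frame",(Rb.T@(c.x[:3]-b.x[:3])).round(1),"end low edge in box",(Rb.T@(end-b.x[:3])).round(1),c.fun.round(1))
```

```text
tool yaw -3.398276981306857
box [ 575.1 -177.3   91. ] -3.42 [-0.4  1.4  0.7  1.4 -0.2 -0.5 -0.4 -0.4  0.2 -1.   0.  -0.9]
25 centre [ 518.3 -174.2  123.2] rel TCP [-32.    0.6 -15.1] in box frame [-37.9  -0.3  53.2] end low edge in box [ 7.1 -0.3 43.2] [-0.5  0.5  0.4  0.5  0.9 -0.6 -0.8 -0.5]
26.5 centre [ 518.7 -174.2  121.9] rel TCP [-31.6   0.6 -16.4] in box frame [-38.1  -0.3  51.9] end low edge in box [ 7.1 -0.3 43. ] [-0.3  0.7  0.3  0.8  0.9 -0.8 -0.9 -0.8]
28 centre [ 519.1 -174.3  120.6] rel TCP [-31.2   0.6 -17.8] in box frame [-38.3  -0.3  50.5] end low edge in box [ 7.2 -0.3 42.9] [-0.2  1.   0.1  1.1  0.9 -1.1 -0.9 -1. ]
22.8 centre [ 517.7 -174.2  125.1] rel TCP [-32.5   0.6 -13.2] in box frame [-37.6  -0.3  55.2] end low edge in box [ 7.  -0.3 43.5] [-0.7  0.1  0.6  0.2  0.8 -0.1 -0.8 -0.1]
```

Emit:
carry_out --pt "13 -0.7 6 0" --pt "27 -1.4 6 0" --pt "36 -2 5 0" --pt "39.4 -2.1 5.2 0" --pt "41 -2.2 1.5 0" --pt "42.8 -2.3 -2 0" --pt "43.6 -2.3 -4 0" --pt "44.5 -2.4 -6 0" --pt "45 -2.4 -7 0" --pt "45 -2.4 -7 0"

```text
time: 8.43
tool_pos: [595.3, -177.3, 131.5]
tcp_rot: [-1.78, 1.568, 2.874]
contact_force: [-0.1, -0.1, -1.3]
grip_width: 49.9
```

Emit:
carry_out --pt "0.8 0 -1.8 0" --pt "1.7 -0.1 -3.6 0" --pt "2.5 -0.1 -5.4 0" --pt "2.5 -0.1 -5.4 0"

```text
time: 8.77
tool_pos: [597.4, -177.3, 125.6]
tcp_rot: [-1.787, 1.566, 2.867]
contact_force: [-1.6, 0.9, -0.7]
grip_width: 49.8
```

Emit:
carry_out --pt "0.8 0 -1.8 0" --pt "1.7 -0.1 -3.6 0" --pt "2.1 -0.1 -4.5 0" --pt "2.1 -0.1 -4.5 0"

```text
time: 9.1
tool_pos: [599.3, -177.4, 121.2]
tcp_rot: [-1.752, 1.566, 2.901]
contact_force: [-2.6, 0.2, 2.3]
grip_width: 49.4
```

Run:
```python
from h import *
o=get_obs();T=tool(o);im=capture("wrist");np.save("Tpl.npy",T);print(o["time"],T[:3,3].round(1),o["grip_width"],o["contact_force"].round(1),o["moment"].round(2))
c=im[95:285,150:370,::-1];cv2.imwrite("pics/pl.png",cv2.resize(c,None,fx=3.15,fy=3.15,interpolation=cv2.INTER_CUBIC))
```

```text
9.1 [ 599.3 -177.4  121.2] 49.43196037343247 [-2.6  0.2  2.3] [ 0.04  0.58 -0.04]
```

View pics/pl.png

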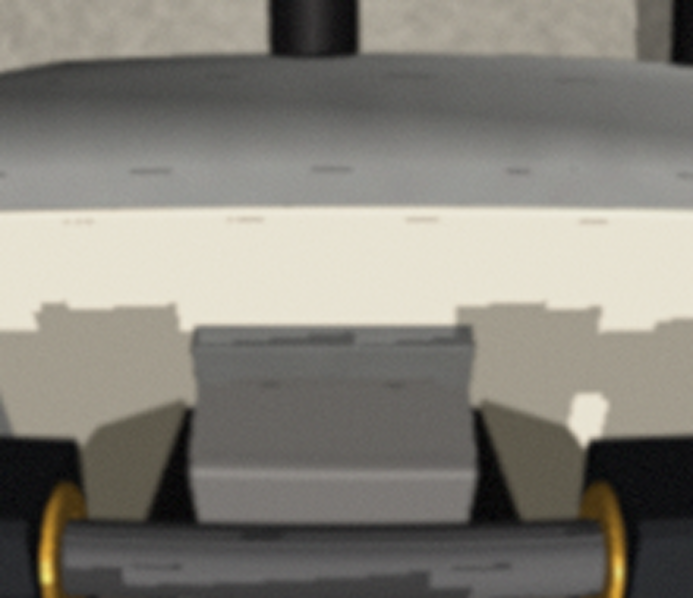

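The balls just show under the cover's lower edge at row 384, so the cover is over the rim, about 6 mm short of home and aligned. I'll let go, rise, close the fingers and press.

Emit:
carry_out --hand 72 --pt "0 0 0 0" --pt "0 0 0 0" --pt "0 0 0 0" --pt "0 0 2 0" --pt "0 0 15 0" --pt "-5 0 30 0" --pt "-14 -1 44 0" --pt "-14 -1 44 0"

```text
time: 9.82
tool_pos: [586.0, -179.1, 168.2]
tcp_rot: [-0.165, 1.57, -1.795]
contact_force: [0.8, -0.3, -0.1]
grip_width: 71.9
```

Emit:
carry_out --hand 0 --pt "0 0 0 0" --pt "0 0 0 0" --pt "0 0 0 0" --pt "0 0 0 0" --pt "0 0 0 0" --pt "0 0 0 0" --pt "0 0 0 0" --pt "0 0 0 0" --pt "0 0 0 0" --pt "0 0 0 0" --pt "0 0 0 0" --pt "0 0 0 0"

```text
time: 10.82
tool_pos: [586.0, -179.1, 168.3]
tcp_rot: [-0.08, 1.57, -1.71]
contact_force: [0.4, -0.3, -0.3]
grip_width: 1.1
```

Run:
```python
from h import *
o=get_obs();T=tool(o);im=capture("wrist");np.save("Trel.npy",T);print(o["time"],T[:3,3].round(1),o["grip_width"],o["contact_force"].round(1),o["moment"].round(2))
c=im[95:285,150:370,::-1];cv2.imwrite("pics/rel.png",cv2.resize(c,None,fx=3.15,fy=3.15,interpolation=cv2.INTER_CUBIC))
```

```text
10.8167 [ 586.  -179.1  168.3] 1.090291116219063 [ 0.4 -0.3 -0.3] [0.12 0.02 0.01]
```

View pics/rel.png

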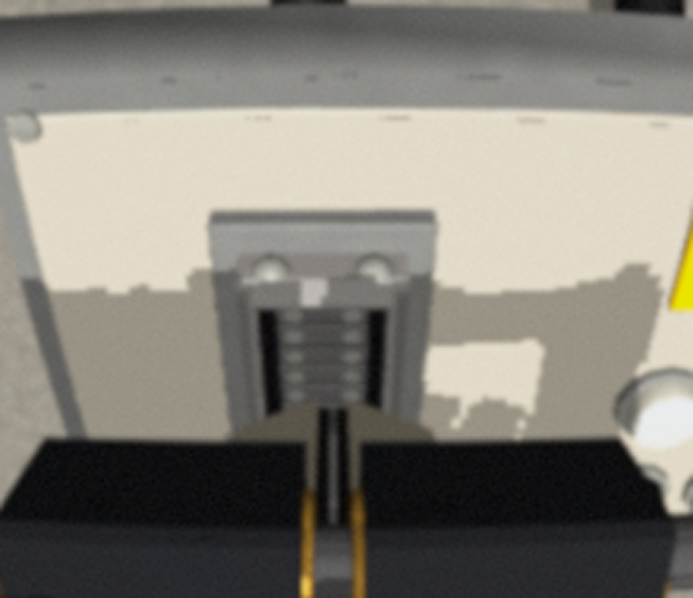

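The cover is not on the rim: the box is open again, with the balls at (270,268) and (375,268). It must have slid off when released. I'll back the arm off and find it, using one composite picture.

Emit:
carry_out --pt "0 0 40 0" --pt "-20 0 80 0" --pt "-60 0 110 0" --pt "-100 0 115 0" --pt "-140 0 115 0" --pt "-170 0 115 0" --pt "-170 0 115 0" --pt "-170 0 115 0"

```text
time: 11.53
tool_pos: [414.9, -179.1, 284.2]
tcp_rot: [0.672, 1.568, -0.959]
contact_force: [0.9, -0.6, 0.3]
grip_width: 0.3
```

Run:
```python
from h import *
o=get_obs();T=tool(o);np.save("Tlook.npy",T);print(o["time"],T.round(3))
w=capture("wrist");s=capture("scene");t=capture("top")
for n,i in (("w",w),("s",s),("t",t)): cv2.imwrite(f"pics/look_{n}.png",i[:,:,::-1])
A=cv2.resize(w[:260],(800,406),interpolation=cv2.INTER_CUBIC)
B=np.hstack([cv2.resize(s[140:237,130:330],(400,194),interpolation=cv2.INTER_CUBIC),cv2.resize(t[135:232,230:430],(400,194),interpolation=cv2.INTER_CUBIC)])
cv2.imwrite("pics/look.png",np.vstack([A,B])[:,:,::-1])
```

```text
11.5333 [[ 1.00000e-03  9.98000e-01 -6.10000e-02  4.14887e+02]
 [-2.00000e-03 -6.10000e-02 -9.98000e-01 -1.79142e+02]
 [-1.00000e+00  1.00000e-03  2.00000e-03  2.84191e+02]
 [ 0.00000e+00  0.00000e+00  0.00000e+00  1.00000e+00]]
```

View pics/look.png

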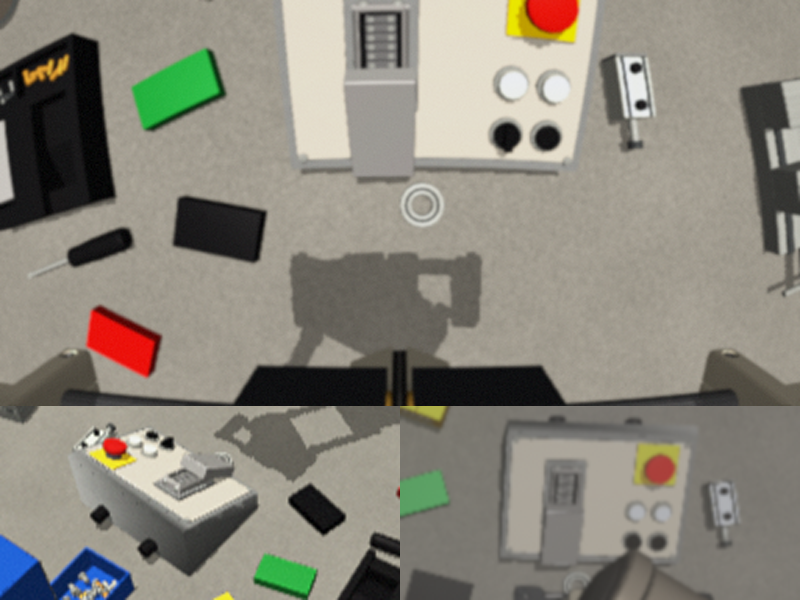

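The cover has slid about 60 mm downhill. It rests square on the slope below the rim, its uphill end against the box and its lower end at the desk's front edge. In the picture its uphill top edge is at row 82 (columns 346 to 416), that wall's lower edge is at row 68, and its downhill corners are at (352,177) and (412,177). Nothing else moved. I'll fit its pose.

Run:
```python
from h import *
from scipy.optimize import least_squares
T=np.load("Tlook.npy")
px=(np.array([[345,82],[415,82],[412,177],[352,177],[346,68],[416,68]])+.5)/1.5625-.5
X=np.array([[45,25,10],[45,-25,10],[-45,-25,10],[-45,25,10],[45,25,-10],[45,-25,-10.]])
bx=np.array([575.1,-177.3,91]);Rb=R.from_euler("xyz",[0,-np.radians(25),np.radians(-3.42)]).as_matrix()
q=proj_wrist(T,(np.array([[-47,27,0],[-47,-27,0],[-39,20,10],[-39,-20,10],[39,20,10],[39,-20,10.]])@Rb.T+bx));print("box pts",(q*1.5625).round(0).tolist())
for th in (None,10,15,20,25,30):
    def f(p):
        M=R.from_euler("xyz",[0,-(p[4] if th is None else np.radians(th)),p[3]]).as_matrix()
        return (proj_wrist(T,X@M.T+p[:3])-px).ravel()
    s=least_squares(f,[520,-177,75,-.06,.4]);p=s.x;t=np.degrees(p[4]) if th is None else th
    M=R.from_euler("xyz",[0,-np.radians(t),p[3]]).as_matrix()
    e=np.array([[45,0,-10],[-45,0,-10],[45,0,10],[-45,0,10.]])@M.T+p[:3]
    print(round(t,1),p[:3].round(1),"yaw",np.degrees(p[3]).round(1),"rms",np.sqrt(np.mean(s.fun**2)).round(2),"in box:",((p[:3]-bx)@Rb).round(1),((e-bx)@Rb).round(0).tolist())
```

```text
box pts [[348.0, 114.0], [417.0, 113.0], [355.0, 108.0], [408.0, 108.0], [351.0, 8.0], [409.0, 7.0]]
39.2 [ 522.9 -173.6   77.2] yaw -4.1 rms 0.39 in box: [-53.3   0.6   9.6] [[-7.0, 0.0, 11.0], [-94.0, 1.0, -11.0], [-12.0, 0.0, 30.0], [-99.0, 1.0, 8.0]]
10 [ 524.9 -172.4   43.1] yaw -3.2 rms 3.3 in box: [-65.9   1.9 -22.1] [[-25.0, 2.0, -43.0], [-112.0, 2.0, -20.0], [-20.0, 2.0, -24.0], [-107.0, 2.0, -1.0]]
15 [ 524.8 -172.4   44.5] yaw -3.3 rms 2.93 in box: [-65.4   1.9 -20.8] [[-23.0, 2.0, -38.0], [-111.0, 2.0, -23.0], [-19.0, 2.0, -19.0], [-108.0, 2.0, -3.0]]
20 [ 524.6 -172.5   47.9] yaw -3.5 rms 2.49 in box: [-64.2   1.8 -17.6] [[-20.0, 2.0, -31.0], [-110.0, 2.0, -24.0], [-18.0, 2.0, -12.0], [-108.0, 2.0, -4.0]]
25 [ 524.2 -172.7   53.3] yaw -3.6 rms 1.99 in box: [-62.2   1.5 -12.6] [[-17.0, 1.0, -23.0], [-107.0, 2.0, -23.0], [-17.0, 1.0, -3.0], [-107.0, 2.0, -3.0]]
30 [ 523.8 -173.    60.4] yaw -3.8 rms 1.42 in box: [-59.6   1.3  -6. ] [[-14.0, 1.0, -12.0], [-104.0, 1.0, -20.0], [-16.0, 1.0, 8.0], [-105.0, 2.0, 0.0]]
```

Run:
```python
from h import *
from scipy.optimize import least_squares
T=np.load("Tpl.npy");s=3.15
cv=lambda a:(np.array(a)+.5)/s-.5+[150,95]
Rb=R.from_euler("xyz",[0,-np.radians(25),np.radians(-3.42)]).as_matrix();bx=np.array([575.1,-177.3,91])
P=np.array([[47,0,0],[47,0,-8],[41,10,6],[41,-10,6],[39,0,10],[45,0,0],[45,0,5],[45,0,10],[43,0,10],[41,0,12]])
q=(proj_wrist(T,P@Rb.T+bx)-[150,95]+.5)*s-.5
for a,b in zip(P,q): print(a,b.round(0))
# cover end edges, width based depth & rows
pc=cv([[190,468],[476,468],[197,384],[474,384]])
Xc=np.array([[45,25,10],[45,-25,10],[45,25,-10],[45,-25,-10.]])
for th in (15,20,25,30,35):
    def fc(p): return (proj_wrist(T,Xc@R.from_euler("xyz",[0,-np.radians(th),np.radians(-3.4)]).as_matrix().T+p)-pc).ravel()
    c=least_squares(fc,[570,-177,105]);M=R.from_euler("xyz",[0,-np.radians(th),np.radians(-3.4)]).as_matrix()
    e=(np.array([[45,0,-10],[-45,0,-10],[45,0,10]])@M.T+c.x-bx)@Rb
    print(th,c.x.round(1),"rel TCP",(c.x-T[:3,3]).round(1),"edges in box",e.round(1).tolist(),np.sqrt(np.mean(c.fun**2)).round(2))
```

```text
[47  0  0] [333. 349.]
[47  0 -8] [333. 321.]
[41 10  6] [280. 394.]
[ 41 -10   6] [386. 394.]
[39  0 10] [333. 417.]
[45  0  0] [333. 357.]
[45  0  5] [333. 376.]
[45  0 10] [333. 396.]
[43  0 10] [333. 403.]
[41  0 12] [333. 418.]
15 [ 566.3 -177.   116.5] rel TCP [-33.    0.5  -4.7] edges in box [[45.3, -0.2, 9.1], [-43.3, -0.2, 24.8], [48.8, -0.2, 28.8]] 1.73
20 [ 567.2 -177.   112. ] rel TCP [-32.2   0.4  -9.2] edges in box [[45.6, -0.2, 8.5], [-44.0, -0.2, 16.3], [47.4, -0.2, 28.4]] 1.1
25 [ 568.3 -177.1  107.5] rel TCP [-31.    0.3 -13.6] edges in box [[45.8, -0.2, 7.9], [-44.2, -0.2, 7.9], [45.8, -0.2, 27.9]] 0.83
30 [ 569.7 -177.2  103.2] rel TCP [-29.6   0.2 -17.9] edges in box [[46.0, -0.2, 7.3], [-43.7, -0.2, -0.5], [44.3, -0.2, 27.2]] 1.05
35 [ 571.4 -177.3   99.1] rel TCP [-27.9   0.1 -22.1] edges in box [[46.2, -0.2, 6.8], [-42.5, -0.2, -8.8], [42.7, -0.2, 26.5]] 1.47
```

Emit:
carry_out --hand 72 --pt "35 1 0 0" --pt "70 3 -10 0" --pt "100 5 -40 0" --pt "122 5.4 -70 0" --pt "129.5 5.4 -90 0" --pt "129.5 5.4 -95 0" --pt "129.5 5.4 -95 0" --pt "129.5 5.4 -95 0" --pt "129.5 5.4 -95 0" --pt "129.5 5.4 -95 0" --pt "129.5 5.4 -95 0" --pt "129.5 5.4 -95 0" --pt "129.5 5.4 -95 0"

```text
time: 12.77
tool_pos: [546.5, -174.2, 189.2]
tcp_rot: [0.837, 1.568, -0.793]
contact_force: [-0.1, 0.6, -0.6]
grip_width: 71.5
```

Emit:
carry_out --pt "0 0 -30 0" --pt "0 0 -60 0" --pt "0 0 -80 0" --pt "0 0 -88 0" --pt "0 0 -92 0" --pt "0 0 -92 0" --pt "0 0 -92 0"

```text
time: 13.35
tool_pos: [547.3, -174.6, 98.4]
tcp_rot: [0.992, 1.566, -0.638]
contact_force: [0.0, -0.1, 0.2]
grip_width: 72.3
```

Emit:
carry_out --hand 40 --pt "-1 0 -1 0" --pt "-1 0 -1 0" --pt "-1 0 -1 0" --pt "-1 0 -1 0" --pt "-1 0 -1 0" --pt "-1 0 -1 0" --pt "-1 0 -1 0"

```text
time: 13.93
tool_pos: [546.5, -174.6, 97.8]
tcp_rot: [1.022, 1.565, -0.608]
contact_force: [0.1, -0.4, 2.9]
grip_width: 49.9
```

Emit:
carry_out --pt "0 0 5 0" --pt "-2 0 12 0" --pt "-6 0 22 0" --pt "-10 0 32 0" --pt "-14 0 42 0" --pt "-14 0 45 0" --pt "-14 0 45 0" --pt "-14 0 45 0"

```text
time: 14.6
tool_pos: [532.6, -174.7, 143.2]
tcp_rot: [1.048, 1.565, -0.582]
contact_force: [-0.5, -0.5, -1.7]
grip_width: 49.8
```

Run:
```python
from h import *
o=get_obs();T=tool(o);im=capture("wrist");np.save("Thov2.npy",T);print(o["time"],T[:3,3].round(1),o["grip_width"],o["contact_force"].round(1))
cv2.imwrite("pics/hov2raw.png",im[:,:,::-1])
g=cv2.cvtColor(im,cv2.COLOR_RGB2GRAY)
for c0,c1 in ((222,240),(247,263),(272,288)):
    r=g[100:275,c0:c1].mean(1);print(c0,[(i+100,int(r[i])) for i in range(0,175,3)])
```

```text
14.6 [ 532.6 -174.7  143.2] 49.80319565538557 [-0.5 -0.5 -1.7]
222 [(100, 140), (103, 127), (106, 141), (109, 162), (112, 169), (115, 162), (118, 145), (121, 90), (124, 83), (127, 83), (130, 78), (133, 80), (136, 80), (139, 81), (142, 85), (145, 84), (148, 81), (151, 84), (154, 84), (157, 86), (160, 86), (163, 86), (166, 86), (169, 88), (172, 87), (175, 89), (178, 89), (181, 91), (184, 92), (187, 92), (190, 80), (193, 88), (196, 93), (199, 94), (202, 108), (205, 134), (208, 136), (211, 136), (214, 136), (217, 136), (220, 128), (223, 98), (226, 99), (229, 99), (232, 99), (235, 98), (238, 99), (241, 99), (244, 98), (247, 97), (250, 100), (253, 112), (256, 97), (259, 89), (262, 35), (265, 50), (268, 66), (271, 74), (274, 77)]
247 [(100, 140), (103, 127), (106, 119), (109, 146), (112, 171), (115, 170), (118, 149), (121, 87), (124, 111), (127, 109), (130, 106), (133, 111), (136, 110), (139, 104), (142, 111), (145, 112), (148, 106), (151, 113), (154, 112), (157, 111), (160, 112), (163, 104), (166, 113), (169, 114), (172, 100), (175, 113), (178, 114), (181, 115), (184, 114), (187, 106), (19
[... 300 characters left out ...]
, (271, 73), (274, 86)]
272 [(100, 143), (103, 132), (106, 139), (109, 159), (112, 166), (115, 153), (118, 137), (121, 93), (124, 88), (127, 88), (130, 89), (133, 89), (136, 90), (139, 92), (142, 94), (145, 93), (148, 93), (151, 96), (154, 98), (157, 99), (160, 101), (163, 101), (166, 101), (169, 103), (172, 105), (175, 106), (178, 109), (181, 108), (184, 96), (187, 95), (190, 93), (193, 96), (196, 90), (199, 92), (202, 118), (205, 135), (208, 135), (211, 136), (214, 135), (217, 136), (220, 127), (223, 99), (226, 99), (229, 99), (232, 98), (235, 98), (238, 99), (241, 99), (244, 99), (247, 97), (250, 98), (253, 111), (256, 98), (259, 89), (262, 34), (265, 49), (268, 67), (271, 74), (274, 86)]
```

Run:
```python
from h import *
T=np.load("Thov2.npy");yaw=np.radians(-3.5)
Xc=np.array([[45,25,10],[45,-25,10],[45,25,-10],[45,-25,-10.],[-45,25,10],[-45,-25,10]])
for th in (30,35,39,43):
  for u,w in ((27,-1),(24,-1),(27,-4)):
    M=R.from_euler("xyz",[0,-np.radians(th),yaw]).as_matrix()
    q=proj_wrist(T,(Xc-[u,0,w])@M.T+T[:3,3]-[1.5,1.3,3.5]);print(th,u,w,"top",q[0].round(0),q[1].round(0),"low",q[2].round(0),q[3].round(0))
im=cv2.imread("pics/hov2raw.png");g=cv2.cvtColor(im,cv2.COLOR_BGR2GRAY).astype(int)
for r in (206,212,218,225,235,245): print(r,[(c,g[r,c]) for c in range(196,312,4)])
```

```text
30 27 -1 top [209. 238.] [302. 238.] low [212. 210.] [299. 210.]
30 24 -1 top [208. 235.] [303. 235.] low [212. 206.] [300. 206.]
30 27 -4 top [208. 243.] [303. 243.] low [212. 214.] [299. 214.]
35 27 -1 top [209. 242.] [303. 242.] low [212. 211.] [299. 211.]
35 24 -1 top [208. 239.] [303. 239.] low [211. 208.] [300. 208.]
35 27 -4 top [208. 247.] [303. 247.] low [211. 215.] [300. 215.]
39 27 -1 top [209. 245.] [302. 245.] low [211. 212.] [300. 212.]
39 24 -1 top [208. 242.] [303. 242.] low [211. 210.] [300. 210.]
39 27 -4 top [208. 250.] [303. 250.] low [211. 217.] [300. 217.]
43 27 -1 top [209. 247.] [302. 247.] low [211. 214.] [300. 214.]
43 24 -1 top [208. 245.] [303. 245.] low [210. 211.] [301. 211.]
43 27 -4 top [208. 253.] [303. 253.] low [211. 219.] [300. 219.]
206 [(196, np.int64(136)), (200, np.int64(137)), (204, np.int64(136)), (208, np.int64(134)), (212, np.int64(138)), (216, np.int64(136)), (220, np.int64(138)), (224, np.int64(137)), (228, np.int64(137)), (232, np.int64(137)), (236, np.int64(136)), (240, np.int64(137)), (244, np.int64(136)), (248, np.int64(136)), (252, n
[... 2770 characters left out ...]
96, np.int64(98)), (300, np.int64(95)), (304, np.int64(11)), (308, np.int64(75))]
245 [(196, np.int64(78)), (200, np.int64(64)), (204, np.int64(10)), (208, np.int64(60)), (212, np.int64(98)), (216, np.int64(99)), (220, np.int64(100)), (224, np.int64(98)), (228, np.int64(100)), (232, np.int64(99)), (236, np.int64(99)), (240, np.int64(99)), (244, np.int64(98)), (248, np.int64(99)), (252, np.int64(98)), (256, np.int64(99)), (260, np.int64(98)), (264, np.int64(99)), (268, np.int64(98)), (272, np.int64(97)), (276, np.int64(98)), (280, np.int64(98)), (284, np.int64(100)), (288, np.int64(101)), (292, np.int64(98)), (296, np.int64(100)), (300, np.int64(100)), (304, np.int64(9)), (308, np.int64(18))]
```

Run:
```python
from h import *
from scipy.optimize import least_squares
T=np.load("Thov2.npy");yaw=np.radians(-3.5)
Rb=R.from_euler("xyz",[0,-np.radians(25),np.radians(-3.42)]).as_matrix();bx=np.array([575.1,-177.3,91])
pc=np.array([[208.5,254],[303.5,254],[211,221.5],[301.5,221.5]])
Xc=np.array([[45,25,10],[45,-25,10],[45,25,-10],[45,-25,-10.]])
for th in (34,37,40,None):
    def fc(p): return (proj_wrist(T,Xc@R.from_euler("xyz",[0,-(p[3] if th is None else np.radians(th)),yaw]).as_matrix().T+p[:3])-pc).ravel()
    c=least_squares(fc,[510,-177,115,.65]);t=np.degrees(c.x[3]) if th is None else th
    M=R.from_euler("xyz",[0,-np.radians(t),yaw]).as_matrix()
    e=(np.array([[45,0,-10],[-45,0,-10]])@M.T+c.x[:3]-bx)@Rb
    print(round(t,1),"TCP local u,w",((T[:3,3]-c.x[:3])@M).round(1),"nose,tail low edges in box",e.round(1).tolist(),np.sqrt(np.mean(c.fun**2)).round(2))
print("box axes",Rb.round(4).tolist())
```

```text
34 TCP local u,w [30.2  1.7 -6.4] nose,tail low edges in box [[-1.4, -1.6, 64.0], [-90.3, -1.5, 50.0]] 0.42
37 TCP local u,w [30.3  1.7 -5.4] nose,tail low edges in box [[-1.2, -1.6, 63.9], [-89.3, -1.5, 45.2]] 0.27
40 TCP local u,w [30.4  1.7 -4.5] nose,tail low edges in box [[-1.1, -1.6, 63.7], [-88.0, -1.5, 40.5]] 0.4
36.9 TCP local u,w [30.3  1.7 -5.4] nose,tail low edges in box [[-1.2, -1.6, 63.9], [-89.3, -1.5, 45.3]] 0.27
box axes [[0.9047, 0.0597, -0.4219], [-0.0541, 0.9982, 0.0252], [0.4226, 0.0, 0.9063]]
```

Emit:
carry_out --pt "15 -0.4 3 0" --pt "30 -0.8 5 0" --pt "42 -1.2 5 0" --pt "45.6 -1.2 4.7 0" --pt "48 -1.4 -0.5 0" --pt "50.5 -1.5 -5.5 0" --pt "52.5 -1.7 -10 0" --pt "54 -1.8 -13 0" --pt "55 -1.9 -15.5 0" --pt "55 -1.9 -15.5 0" --pt "55 -1.9 -15.5 0"

```text
time: 15.57
tool_pos: [587.2, -176.5, 127.1]
tcp_rot: [1.006, 1.566, -0.625]
contact_force: [0.1, 0.2, -1.4]
grip_width: 49.9
```

Emit:
carry_out --pt "1 0 -1.2 0" --pt "1.6 -0.1 -2.4 0" --pt "2.1 -0.1 -3.4 0" --pt "2.1 -0.1 -3.4 0"

```text
time: 15.9
tool_pos: [590.0, -176.7, 124.6]
tcp_rot: [1.104, 1.564, -0.526]
contact_force: [1.8, 1.7, 5.0]
grip_width: 49.8
```

Emit:
carry_out --pt "1.2 0 -1 0" --pt "2.3 -0.1 -2.3 0" --pt "3.3 -0.2 -3.6 0" --pt "4.3 -0.3 -4.8 0" --pt "4.3 -0.3 -4.8 0"

```text
time: 16.32
tool_pos: [594.8, -177.0, 119.7]
tcp_rot: [1.145, 1.563, -0.485]
contact_force: [0.4, 1.2, 5.2]
grip_width: 49.5
```

Run:
```python
from h import *
o=get_obs();T=tool(o);im=capture("wrist");np.save("Trot.npy",T);print(o["time"],T[:3,3].round(1),o["contact_force"].round(1))
cv2.imwrite("pics/rotraw.png",im[:,:,::-1])
g=cv2.cvtColor(im,cv2.COLOR_RGB2GRAY)
r=g[150:266,222:288].mean(1).astype(int);print([(i+150,int(r[i])) for i in range(0,116,2)])
```

```text
16.3167 [ 594.8 -177.   119.7] [0.4 1.2 5.2]
[(150, 146), (152, 171), (154, 225), (156, 218), (158, 221), (160, 222), (162, 222), (164, 222), (166, 222), (168, 222), (170, 222), (172, 222), (174, 222), (176, 222), (178, 222), (180, 222), (182, 222), (184, 222), (186, 222), (188, 223), (190, 215), (192, 140), (194, 112), (196, 116), (198, 154), (200, 161), (202, 152), (204, 136), (206, 107), (208, 98), (210, 89), (212, 88), (214, 93), (216, 97), (218, 102), (220, 108), (222, 106), (224, 105), (226, 104), (228, 104), (230, 104), (232, 104), (234, 104), (236, 104), (238, 104), (240, 104), (242, 103), (244, 103), (246, 102), (248, 104), (250, 112), (252, 131), (254, 117), (256, 111), (258, 111), (260, 91), (262, 40), (264, 50)]
```

Emit:
carry_out --pt "1 0 -1.2 0" --pt "1.8 -0.1 -2.3 0" --pt "2.6 -0.2 -3.4 0" --pt "2.6 -0.2 -3.4 0"

```text
time: 16.7
tool_pos: [597.6, -177.2, 116.5]
tcp_rot: [1.16, 1.563, -0.47]
contact_force: [-0.5, 2.5, 5.2]
grip_width: 49.8
```

Emit:
carry_out --pt "0.8 0 -1.1 0" --pt "1.6 -0.1 -2.2 0" --pt "2.4 -0.2 -3.3 0" --pt "2.4 -0.2 -3.3 0"

```text
time: 17.03
tool_pos: [600.6, -177.5, 113.4]
tcp_rot: [1.189, 1.561, -0.441]
contact_force: [2.1, 0.4, 4.1]
grip_width: 49.8
```

Run:
```python
from h import *
o=get_obs();T=tool(o);im=capture("wrist");np.save("Trot2.npy",T);print(o["time"],T[:3,3].round(1),o["contact_force"].round(1))
cv2.imwrite("pics/rot2raw.png",im[:,:,::-1])
g=cv2.cvtColor(im,cv2.COLOR_RGB2GRAY)
r=g[176:266,222:288].mean(1).astype(int);print([(i+176,int(r[i])) for i in range(0,90,2)])
Rb=R.from_euler("xyz",[0,-np.radians(25),np.radians(-3.42)]).as_matrix();bx=np.array([575.1,-177.3,91])
P=np.array([[47,0,-8],[47,0,0],[45,0,0],[45,0,3],[45,0,6],[45,0,10],[39,0,10],[45,0,20],[45,0,23],[45,0,26]])
for a,b in zip(P,proj_wrist(T,P@Rb.T+bx)): print(a,b.round(1))
```

```text
17.0333 [ 600.6 -177.5  113.4] [2.1 0.4 4.1]
[(176, 225), (178, 225), (180, 225), (182, 225), (184, 225), (186, 225), (188, 225), (190, 225), (192, 225), (194, 225), (196, 225), (198, 225), (200, 225), (202, 225), (204, 168), (206, 93), (208, 83), (210, 86), (212, 108), (214, 102), (216, 102), (218, 103), (220, 103), (222, 100), (224, 99), (226, 100), (228, 99), (230, 99), (232, 99), (234, 99), (236, 99), (238, 100), (240, 99), (242, 99), (244, 98), (246, 98), (248, 105), (250, 129), (252, 130), (254, 118), (256, 118), (258, 118), (260, 96), (262, 42), (264, 53)]
[47  0 -8] [255.4 202.7]
[47  0  0] [255.4 212.3]
[45  0  0] [255.4 214.7]
[45  0  3] [255.4 218.4]
[45  0  6] [255.4 222.3]
[45  0 10] [255.5 227.6]
[39  0 10] [255.4 234.5]
[45  0 20] [255.5 241.6]
[45  0 23] [255.5 246. ]
[45  0 26] [255.5 250.5]
```

Emit:
carry_out --pt "0.5 0 -1 0" --pt "0.9 -0.1 -1.9 0" --pt "0.9 -0.1 -1.9 0"

```text
time: 17.33
tool_pos: [602.2, -177.7, 111.4]
tcp_rot: [1.231, 1.56, -0.4]
contact_force: [3.2, 0.8, 3.0]
grip_width: 49.9
```

Emit:
carry_out --hand 62 --pt "0 0 0 0" --pt "0 0 0 0" --pt "0 0 0 0" --pt "0 0 0 0"

```text
time: 17.67
tool_pos: [601.8, -177.7, 110.9]
tcp_rot: [1.205, 1.561, -0.425]
contact_force: [0.3, -0.3, 0.3]
grip_width: 61.5
```

Run:
```python
from h import *
o=get_obs();T=tool(o);im=capture("wrist");np.save("Trel2.npy",T);print(o["time"],T[:3,3].round(1),o["contact_force"].round(1),o["grip_width"])
cv2.imwrite("pics/rel2raw.png",im[:,:,::-1])
g=cv2.cvtColor(im,cv2.COLOR_RGB2GRAY)
r=g[190:266,222:288].mean(1).astype(int);print([(i+190,int(r[i])) for i in range(0,76,2)])
Rb=R.from_euler("xyz",[0,-np.radians(25),np.radians(-3.42)]).as_matrix();bx=np.array([575.1,-177.3,91])
P=np.array([[47,0,-8],[47,0,0],[45,0,20],[45,0,23],[45,0,26]])
for a,b in zip(P,proj_wrist(T,P@Rb.T+bx)): print(a,b.round(1))
```

```text
17.6667 [ 601.8 -177.7  110.9] [ 0.3 -0.3  0.3] 61.500390564151665
[(190, 223), (192, 223), (194, 223), (196, 223), (198, 223), (200, 223), (202, 223), (204, 222), (206, 194), (208, 104), (210, 78), (212, 80), (214, 90), (216, 106), (218, 96), (220, 94), (222, 95), (224, 95), (226, 94), (228, 93), (230, 93), (232, 93), (234, 93), (236, 93), (238, 93), (240, 92), (242, 96), (244, 118), (246, 132), (248, 120), (250, 119), (252, 119), (254, 119), (256, 119), (258, 119), (260, 98), (262, 41), (264, 51)]
[47  0 -8] [255.3 205.8]
[47  0  0] [255.3 215.7]
[45  0 20] [255.4 245.6]
[45  0 23] [255.4 250.1]
[45  0 26] [255.4 254.7]
```

Emit:
carry_out --hand 72 --pt "0 0 2 0" --pt "0 0 12 0" --pt "0 0 28 0" --pt "0 0 45 0" --pt "0 0 50 0" --pt "0 0 50 0"

```text
time: 18.22
tool_pos: [602.8, -178.1, 163.3]
tcp_rot: [1.214, 1.557, -0.416]
contact_force: [0.3, 0.2, 0.0]
grip_width: 72.0
```

Emit:
carry_out --hand 0 --pt "-20 1 0 0" --pt "-43 2 0 0" --pt "-43 2 0 0" --pt "-43 2 0 0" --pt "-43 2 0 0" --pt "-43 2 0 0" --pt "-43 2 0 0" --pt "-43 2 0 0" --pt "-43 2 0 0" --pt "-43 2 0 0" --pt "-43 2 0 0" --pt "-43 2 0 0"

```text
time: 19.22
tool_pos: [559.9, -176.1, 163.3]
tcp_rot: [1.213, 1.557, -0.417]
contact_force: [-0.8, 0.4, -0.7]
grip_width: 0.9
```

Run:
```python
from h import *
o=get_obs();T=tool(o);im=capture("wrist");np.save("Tpre.npy",T);print(o["time"],T[:3,3].round(1),o["contact_force"].round(1),o["grip_width"])
cv2.imwrite("pics/preraw.png",im[:,:,::-1])
g=cv2.cvtColor(im,cv2.COLOR_RGB2GRAY)
for c in (215,235,275):
  r=g[110:230,c:c+8].mean(1).astype(int);print(c,[(i+110,int(r[i])) for i in range(0,120,3)])
Rb=R.from_euler("xyz",[0,-np.radians(25),np.radians(-3.42)]).as_matrix();bx=np.array([575.1,-177.3,91])
P=np.array([[47,27,-8],[47,27,0],[45,25,20],[45,25,23],[45,-25,20],[0,25,20],[0,25,25],[0,-25,20]])
for a,b in zip(P,proj_wrist(T,P@Rb.T+bx)): print(a,b.round(1))
```

```text
19.2167 [ 559.9 -176.1  163.3] [-0.8  0.4 -0.7] 0.9385301716427547
215 [(110, 205), (113, 205), (116, 205), (119, 205), (122, 205), (125, 205), (128, 166), (131, 128), (134, 145), (137, 132), (140, 138), (143, 140), (146, 133), (149, 158), (152, 171), (155, 169), (158, 168), (161, 167), (164, 173), (167, 172), (170, 171), (173, 176), (176, 177), (179, 176), (182, 160), (185, 146), (188, 120), (191, 121), (194, 123), (197, 124), (200, 123), (203, 128), (206, 128), (209, 127), (212, 131), (215, 132), (218, 131), (221, 134), (224, 135), (227, 135)]
235 [(110, 205), (113, 205), (116, 204), (119, 205), (122, 205), (125, 205), (128, 142), (131, 119), (134, 135), (137, 120), (140, 120), (143, 119), (146, 117), (149, 160), (152, 173), (155, 165), (158, 165), (161, 166), (164, 165), (167, 165), (170, 166), (173, 166), (176, 166), (179, 166), (182, 165), (185, 151), (188, 107), (191, 106), (194, 106), (197, 107), (200, 106), (203, 106), (206, 105), (209, 106), (212, 106), (215, 106), (218, 106), (221, 106), (224, 102), (227, 80)]
275 [(110, 204), (113, 205), (116, 205), (119, 205), (122, 205), (125, 205), (128, 134), (131, 120), (134, 135), (137, 120), (140, 120), (143, 120), (146, 116), (149, 156), (152, 171), (155, 166), (158, 166), (161, 165), (164, 166), (167, 166), (170, 165), (173, 166), (176, 165), (179, 165), (182, 166), (185, 155), (188, 106), (191, 106), (194, 106), (197, 106), (200, 106), (203, 107), (206, 106), (209, 106), (212, 106), (215, 106), (218, 107), (221, 106), (224, 106), (227, 98)]
[47 27 -8] [216.8 128. ]
[47 27  0] [215.7 133.5]
[45 25 20] [215.7 151.2]
[45 25 23] [215.2 153.8]
[ 45 -25  20] [291.6 151.2]
[ 0 25 20] [220.6 201.2]
[ 0 25 25] [220.  205.8]
[  0 -25  20] [286.9 201.2]
```

The cover now sits on the box, with its uphill edge at the home height. I'll press its middle, moving square to the slope.

Emit:
carry_out --pt "-9 0 -20 0" --pt "-5 0 -34 0" --pt "-3 0 -40 0" --pt "-1.5 -0.1 -44 0" --pt "-0.5 -0.1 -46 0" --pt "0.5 -0.1 -48 0" --pt "0.5 -0.1 -48 0"

```text
time: 19.85
tool_pos: [560.8, -176.3, 115.6]
tcp_rot: [1.215, 1.556, -0.416]
contact_force: [0.2, 0.4, -0.3]
grip_width: 0.5
```

Emit:
carry_out --pt "0.9 0 -2 0" --pt "1.8 0 -4 0" --pt "1.8 0 -4 0"

```text
time: 20.1
tool_pos: [562.2, -176.4, 113.7]
tcp_rot: [1.155, 1.556, -0.474]
contact_force: [-8.8, 0.8, 14.6]
grip_width: 0.7
```

Emit:
carry_out --pt "-3 0 8 0" --pt "-18 1 4 0" --pt "-31 1.7 -6 0" --pt "-29.5 1.7 -10.5 0" --pt "-29 1.7 -13 0" --pt "-28.2 1.7 -14.5 0" --pt "-28.2 1.7 -14.5 0"

```text
time: 20.68
tool_pos: [533.1, -174.7, 100.2]
tcp_rot: [1.06, 1.559, -0.569]
contact_force: [-10.5, 1.5, 11.5]
grip_width: -0.1
```

Emit:
carry_out --pt "-3 0 10 0" --pt "10 -1 25 0" --pt "35 -2 40 0" --pt "52 -3.2 36 0" --pt "53 -3.2 29 0" --pt "54 -3.2 26 0" --pt "55 -3.2 24.5 0" --pt "55 -3.2 24.5 0"

```text
time: 21.35
tool_pos: [588.4, -178.0, 126.2]
tcp_rot: [1.082, 1.557, -0.548]
contact_force: [-1.8, 0.6, 9.7]
grip_width: 0.8
```

Emit:
carry_out --pt "0.6 0 -1.3 0" --pt "0.9 0 -2 0" --pt "0.9 0 -2 0"

```text
time: 21.6
tool_pos: [588.6, -178.0, 126.1]
tcp_rot: [1.061, 1.557, -0.568]
contact_force: [-5.6, 1.7, 14.2]
grip_width: 0.0
```

Emit:
carry_out --pt "-3 0 15 0" --pt "-15 0 45 0" --pt "-40 0 75 0" --pt "-75 0 105 0" --pt "-95 0 115 0" --pt "-95 0 115 0" --pt "-95 0 115 0"

```text
time: 22.18
tool_pos: [492.7, -178.0, 242.0]
tcp_rot: [1.071, 1.555, -0.559]
contact_force: [-0.5, 0.1, -0.0]
grip_width: 0.7
```

Run:
```python
from h import *
o=get_obs();T=tool(o);im=capture("wrist");s=capture("scene");np.save("Tfin.npy",T);print(o["time"],T[:3,3].round(1),o["contact_force"].round(1))
cv2.imwrite("pics/finraw.png",im[:,:,::-1]);cv2.imwrite("pics/finscene.png",s[:,:,::-1])
Rb=R.from_euler("xyz",[0,-np.radians(25),np.radians(-3.42)]).as_matrix();bx=np.array([575.1,-177.3,91])
P=np.array([[a,b,z] for z in (20,) for a,b in ((45,25),(45,-25),(-45,-25),(-45,25))]+[[47,27,0],[47,-27,0],[-47,-27,0],[-47,27,0]])
q=proj_wrist(T,P@Rb.T+bx);print(q.round(1).tolist())
x0,y0=int(q[:,0].min())-30,int(q[:,1].min())-25
c=im[max(y0,0):y0+130,x0:x0+130];print("origin",x0,y0)
A=cv2.resize(c,None,fx=4,fy=4,interpolation=cv2.INTER_CUBIC)[:520]
B=cv2.resize(s[140:237,150:240],None,fx=3,fy=3,interpolation=cv2.INTER_CUBIC)
out=np.zeros((520,A.shape[1]+B.shape[1],3),np.uint8);out[:A.shape[0],:A.shape[1]]=A;out[:B.shape[0],A.shape[1]:]=B
cv2.imwrite("pics/fin.png",out[:,:800,::-1])
```

```text
22.1833 [ 492.7 -178.   242. ] [-0.5  0.1 -0. ]
[[219.0, 66.1], [274.6, 65.8], [271.5, 148.5], [223.9, 148.6], [219.0, 58.3], [275.4, 58.0], [272.3, 140.3], [223.7, 140.4]]
origin 188 32
```

View pics/fin.png

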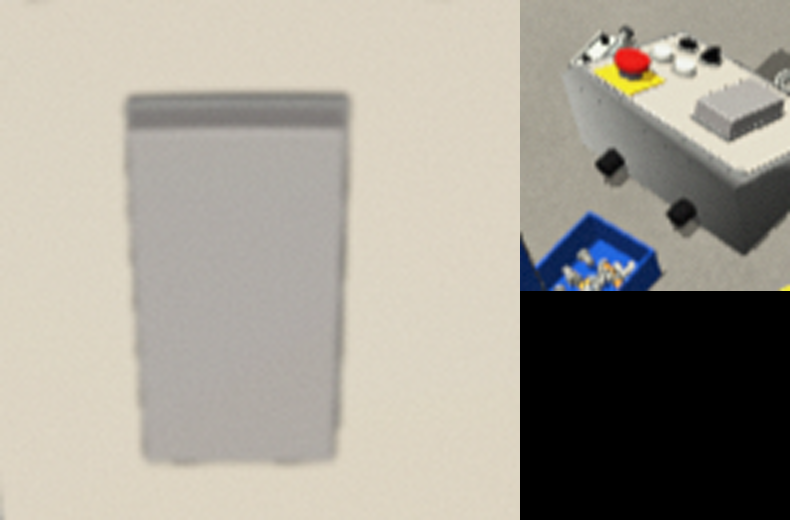

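The last view shows the cover seated square on the box. Its corners are within about 2 px of the predicted home pose, and the three press points lie on one 25° plane. I'm handing the job in.

```bash
python3 -c "
from plant import *
print(close_job())"
```

```text
the job is handed in; nothing more can be done
None
```

The plain cover is on the terminal box and pressed home, and I handed the job in at about 22 s of the 48 s allowed. The tool had let go and stood clear of everything.

- **How it went:** I tipped the cover up at the tray's notch, gripped its raised end, lifted it out and carried it to the box.
- **What went wrong:** On the first release the cover came off the rim and slid about 60 mm downhill; I don't know exactly why. It stayed on the desk and came to rest against the box's lower end. I regripped it there, hooked its downhill end over the rim and rotated it down. I then let go and pressed the middle, the downhill end and the uphill end with about 15 N each.
- **Checks on the cover:**
  - The three press points lie on one plane at about 25°.
  - In the last picture the cover's corners are within about 2 px of the predicted home pose. The offset runs the same way at both ends, so the cover is not tilted.
  - I did not see or feel the snap itself. That it is fully home rests on these measurements.
- **Other objects:** The gland cover was still in its pocket when I lifted the plain one out. The bearing, screwdriver and air cylinder looked unmoved when I searched for the slipped cover. I did not look again at the tray, jaw or carton at the end.

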